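Sort the bench after checking the balance

TASK

Tidy the bench by kind: stand the two capped glass sample containers (the wide jar and the slim vial) in the long tray, the two brass weights in the round dish, and the plastic cuvette case in the square tray. Keep everything upright, set each thing down gently on the tray's floor rather than dropping it, and leave a visible gap between the two containers and between the two weights. Leave the open beaker standing where it is.

Things in the scene. Friction and masses are not known exactly. Their poses are not given: they have to be found in the camera images.
- jar_wide: wide amber glass sample jar with a paper label round it, standing upright: straight cylinder of diameter 50 mm from 0 to 48 mm height, white screw cap of diameter 46 mm above it up to 65 mm; rigid, about 0.15 kg. Loose. Origin at the centre of its underside, z up.
- vial: slim amber glass vial with a paper label round it, standing upright: straight cylinder of diameter 28 mm from 0 to 44 mm height, white screw cap of diameter 24 mm above it up to 60 mm; rigid, about 0.05 kg. Loose. Origin at the centre of its underside, z up.
- weight_large: large brass calibration weight, standing upright: a cylinder of diameter 38 mm from 0 to 44 mm height, above it a short neck and a knob of diameter 25 mm, 62 mm high in all; about 0.5 kg. Loose. Origin at the centre of its underside, z up. Best gripped on the cylinder, not the knob.
- weight_small: small brass calibration weight of the same form: a cylinder of diameter 24 mm from 0 to 32 mm height, above it a neck and a knob of diameter 16 mm, 47 mm high in all; about 0.1 kg. Loose. Origin at the centre of its underside, z up. Best gripped on the cylinder, not the knob.
- case: flat-lying rectangular cuvette case, grey plastic with a white lid and a paper label on top, 62 mm along its x, 40 mm along its y, 34.5 mm high (lid firmly shut); a grey clip 12 mm wide stands 2 mm out of the middle of each of its short ends. About 0.08 kg. Loose. Origin at the centre of its underside, z up. Grip it across the 40 mm.
- dish: round white dish, fixed to the bench: outer diameter 150 mm, wall 3 mm thick and 15 mm high, floor 3 mm thick (top of floor at z = 3 mm of its frame). Place of the two brass weights. Origin at the centre of its underside.
- long_tray: long white rectangular tray, fixed to the bench: outside 95 mm along its x, 190 mm along its y, wall 3 mm thick and 15 mm high, floor 3 mm thick. Place of the jar and the vial. Origin at the centre of its underside.
- square_tray: square white tray, fixed to the bench: outside 115 mm by 115 mm along its x and y, wall 3 mm thick and 15 mm high, floor 3 mm thick. Place of the cuvette case. Origin at the centre of its underside.
- beaker: bystander: open empty glass beaker, rim diameter 54 mm, 72 mm high, about 0.09 kg, standing loose among the things to sort. Not to be moved. Origin at the centre of its underside, z up.
Things that resemble listed ones, but are neither listed nor needed, are in the scene too. Leave any turquoise look-alike of the long_tray alone.

How it is judged:
At the end, for the whole second after the job is handed in: Jar and vial in the long tray, weights in the round dish, case in the square tray: each on the tray floor (4 mm), upright within 0.12 rad, at rest; gaps of at least 2 mm between jar and vial and between the weights; beaker upright within 30 mm of its start (x of jar_wide in the frame of long_tray between -0.044 and 0.044 m and y of jar_wide in the frame of long_tray between -0.09 and 0.09 m and z of each of jar_wide, vial in the frame of long_tray below 0.007 m and x of vial in the frame of long_tray between -0.044 and 0.044 m and y of vial in the frame of long_tray between -0.09 and 0.09 m and horizontal distance between each of weight_large, weight_small and dish below 0.066 m and z of each of weight_large, weight_small in the frame of dish below 0.007 m and x of case in the frame of square_tray between -0.054 and 0.054 m and y of case in the frame of square_tray between -0.054 and 0.054 m and z of case in the frame of square_tray below 0.007 m and linear speed of each of jar_wide, vial, weight_large, weight_small, case below 0.02 m/s and angular speed of each of jar_wide, vial, weight_large, weight_small, case below 0.2 rad/s and angle between each of jar_wide, vial, weight_large, weight_small, case, beaker's own z axis and vertical below 0.12 rad and horizontal distance between jar_wide and vial above 0.041 m and horizontal distance between weight_large and weight_small above 0.033 m and distance of beaker from where it was at the start of the episode below 0.03 m); the robot touches nothing.
It fails at once if a thing or the beaker tips over or is tilted by more than 0.6 rad (angle between any of jar_wide, vial, weight_large, weight_small, case, beaker's own z axis and vertical above 0.6 rad).
It fails at once if a thing is dropped or flung (faster than 0.6 m/s with no finger on it: a fall of about 18 mm) ((contact force between the fingers and jar_wide below 0.01 N and linear speed of jar_wide above 0.6 m/s) or (contact force between the fingers and vial below 0.01 N and linear speed of vial above 0.6 m/s) or (contact force between the fingers and weight_large below 0.01 N and linear speed of weight_large above 0.6 m/s) or (contact force between the fingers and weight_small below 0.01 N and linear speed of weight_small above 0.6 m/s) or (contact force between the fingers and case below 0.01 N and linear speed of case above 0.6 m/s)).
It fails at once if the beaker is shifted by more than 30 mm (distance of beaker from where it was at the start of the episode above 0.03 m).
It also fails if it takes over 128 s, if anything falls off the work surface, if the arm or the gripper's body presses on something with over 40 N, if the wrist force passes 120 N, or if a joint passes its speed limit or range.

ROBOT

A 6-joint arm with a two-finger parallel gripper is mounted at the origin on the work surface. World frame = base frame: x ahead of the robot, y to its left, z up, the work surface at z = 0. Lengths are in m, angles in rad, forces in N, time in s.
With the tool pointing down it reaches from about 0.3 to 0.75 m from the base axis. Payload 8.5 kg.
Tool frame: the origin (TCP) lies at the very end of the fingers, on their centre line; the grasp point (between the pads) lies 19 mm behind it (arm.pinch_z is the distance from the TCP to the grasp point, in m); z points along the fingers, x is the direction in which the jaws open and shut, and the axes are right-handed (so a half turn about z gives the same grasp; the last joint's range is limited). The gripper opens to 88 mm and grips with 3 to 60 N. Pads are 18 mm wide; open, the fingers measure 123 mm over their backs; the gripper's body (75 mm by 187 mm) begins 45 mm behind the grasp point.
Start: joints at [1.005, 0.381, 1.297, -0, 1.464, -0.215], TCP at [0.189, 0.516, 0.239] pointing down, gripper open.
Joint ranges: [-3.11, 3.11], [-0.89, 2.33], [0.22, 2.48], [-1.42, 4.56], [0.17, 2.85], [-2.88, 2.88]. Speed limits (rad/s): [2.39, 2.39, 3.14, 3.14, 3.14, 3.14].

INTERFACE

Orientations are given as a 3x3 rotation matrix whose columns are the frame's x, y, z axes.
In Python, from plant import telemetry, imaging, arm gives the robot as it stands.
- The arm moves only by the shell command python3 -m crank 'ROWS' [FORCE]. ROWS is JSON, a list of rows, each a list of 5 numbers: the shift along the tool's x, y, z in m, then the turn about the tool's z in rad, then the finger opening in m, from 0 to 0.0881. A call has 1 to 20 rows; each row is the pose to reach, as a shift and turn from the pose measured when the call began, along the tool's axes at that moment; what a row does not reach only later rows make up. A row lasts 1/12 s, in which the tool goes at most 41.7 mm and 7.16 degrees, less where a joint would pass 70% of its speed; a pose out of reach is approached as far as the arm can. A call with a gripper value outside its range is refused whole. The fingers move at their own pace and stop on an object; FORCE is the grip in N (left out, the last holds). Time passes only in rows, so rows that repeat a pose let the fingers close. It gives the time, the measured TCP pose, the force and the opening at its end, in the units of the state.
- telemetry.state(): the state, without advancing time (a new reading comes with each control period).
- imaging.camera(name): name is "scene" or "top" or "wrist"; returns the picture (480x640x3 uint8, blue, green, red); there is no depth.
- imaging.camera_model(name): a dict with "fx", "fy", "cx", "cy" (pixels), "R" (3x3) and "t" (3): a world point X has camera coordinates R X + t; the wrist camera has in their place "mount" (4x4, takes a point from camera to tool coordinates, whose origin is the TCP and whose axes are the tool frame's). Camera axes: x right, y down, z forward; pixel columns grow to the right and rows downward; lengths in m; the calibration is good to about 2 mm. The wrist camera is an equidistant fisheye: a pixel r from the principal point sees the ray r / f radians off the axis. A picture is of the moment at which its call begins: read the wrist's pose just before it. camera_model takes no time and is no camera call.
- arm.finish_job(): hands the job in, once; it reports no verdict.
Trained networks look in the newest picture that a camera, given by its name, has taken for a name from the list of things; names that differ only in an ending like _2 or _b are one class to them, and where a whole thing is asked for, a point or a joint stands for the part that bears it (a point fixed in the world has none). Each returns a list of dicts, best first, with "conf" (0 to 1); they miss things now and then, are a little off and sometimes report something else, mostly with a low value. They report only what shows in the picture. A call takes as long as a camera call. They do not tell look-alikes from the thing itself.
- imaging.masks_of(thing, camera): "mask" (480x640 bool, what is visible of it) and "position" ([column, row] in pixels, amid what is visible of it).
The state is a dict: "t": time; "joint_positions": joint angles; "qvel": joint speeds; "tau": joint torques, N m; "tcp_pos": TCP position; "orientation": TCP orientation; "force": force on the tool from outside, world axes, zero at the start; "torque": the same for the moment, N m; "finger_gap": finger opening in m.
Only numpy, scipy, OpenCV 4.12 (cv2) and the standard library are available. Lean on these libraries where they do the work, as an engineer would, in place of code of your own. Each camera call takes 0.05 s, during which the arm holds its last target. There are 200 camera calls.

## Working session

There is one attempt and no reset: what is moved stays moved. The work goes in short steps, Python scripts to look and compute and a shell command to move; the robot and the scene stay as the last step left them, time stands still between calls to the robot, and variables do not carry over. Pictures are saved under pics/ and viewed, on a budget of 14 in all, crops included, one or two more only if the job needs it, and the job is handed in when it is done.

```bash
mkdir -p pics; ls
cat > h.py <<'E'
import numpy as np, cv2
from plant import telemetry, imaging, arm
def ray(cam,u,v,z):
    m=imaging.camera_model(cam)
    R=np.array(m["R"]);t=np.array(m["t"]);c=-R.T@t
    d=R.T@np.array([(u-m["cx"])/m["fx"],(v-m["cy"])/m["fy"],1])
    return c+d*(z-c[2])/d[2]
E
python3 - <<'E'
from h import *
s=telemetry.state();print(s)
for c in ("top","scene"):
    im=imaging.camera(c);cv2.imwrite(f"pics/{c}0.png",im)
    print(c,imaging.camera_model(c))
H=dict(jar_wide=.065,vial=.06,weight_large=.062,weight_small=.047,case=.0345,dish=.015,long_tray=.015,square_tray=.015,beaker=.072)
for n,h in H.items():
    for d in imaging.masks_of(n,"top"):
        u,v=d["position"];k=d["mask"];ys,xs=np.where(k)
        print(n,round(d["conf"],2),np.round([u,v]),k.sum(),xs.min(),xs.max(),ys.min(),ys.max(),np.round(ray("top",u,v,h/2),3))
E
```

```text
pics
{'t': 0.0, 'joint_positions': array([ 1.00470276e+00,  3.81163592e-01,  1.29824704e+00, -3.03226108e-05,
        1.46360753e+00, -2.15294505e-01]), 'qvel': array([-0.00235534,  0.00102612, -0.00017169,  0.00016429,  0.00069176,
        0.00076631]), 'tau': array([ 1.27715498e-04, -4.37928951e+01, -2.24558401e+01,  7.13216141e-02,
        3.52501636e-02, -1.28299707e-04]), 'tcp_pos': array([0.18885697, 0.5162559 , 0.2381598 ]), 'orientation': array([[ 3.43644730e-01,  9.39099438e-01, -7.39108373e-04],
       [ 9.39098686e-01, -3.43645414e-01, -1.21929941e-03],
       [-1.39903459e-03, -2.75089886e-04, -9.99998984e-01]]), 'force': array([-0.32824399,  0.01601408,  0.55859081]), 'torque': array([-0.03003029, -0.01018249,  0.05576164]), 'finger_gap': 0.08824390634443124}
top {'fx': 433.3311339657396, 'fy': 433.3311339657396, 'cx': 317.34342032164466, 'cy': 237.50220355318424, 'R': array([[ 1.03999707e-02, -9.99943640e-01,  2.13493124e-03],
       [-9.87853274e-01, -1.06052152e-02, -1.55027216e-01],
       [ 1.55041120e-01, -4.96720320e-04, -9.87907893e-01]]), 't': array([-0.03141986
[... 450 characters left out ...]
[0.46  0.062 0.03 ]
weight_large 0.79 [469. 277.] 461 455 481 265 286 [ 0.334 -0.308  0.031]
weight_small 0.61 [344. 214.] 159 340 352 209 223 [ 0.452 -0.078  0.023]
case 0.67 [143. 257.] 962 126 157 238 275 [0.366 0.302 0.017]
case 0.15 [158. 148.] 4541 120 196 111 185 [0.583 0.288 0.017]
dish 0.89 [157. 148.] 4415 120 196 113 185 [0.585 0.295 0.007]
long_tray 0.78 [451. 156.] 4734 398 504 123 189 [ 0.576 -0.292  0.007]
long_tray 0.77 [481. 369.] 5846 426 533 337 398 [ 0.167 -0.331  0.007]
square_tray 0.84 [303. 124.] 3236 275 333 94 152 [0.639 0.004 0.007]
square_tray 0.38 [272. 211.] 223 264 279 201 219 [0.46  0.062 0.007]
beaker 0.73 [416. 225.] 785 399 432 208 239 [ 0.43  -0.211  0.036]
```

View pics/top0.png

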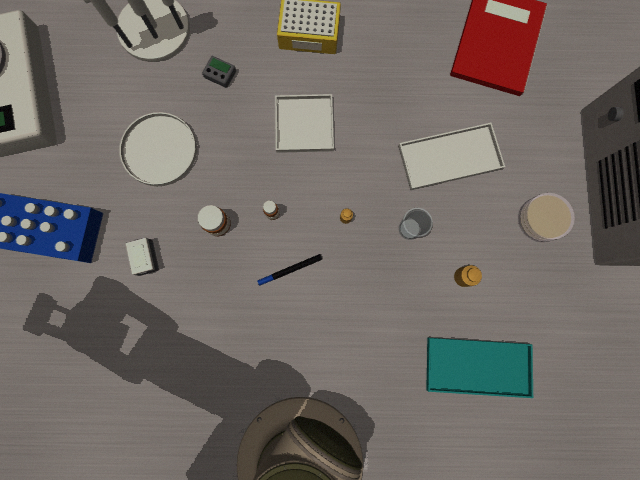

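View pics/scene0.png

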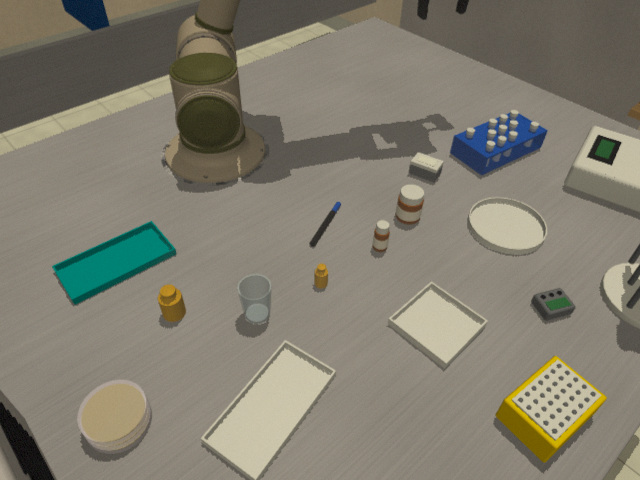

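The three fixed places and the five things are unambiguous: white long tray at (451,156), versus the turquoise look-alike at (481,369). The round wooden-topped thing at (547,217) is not the dish, which is at (158,148). Next I fit the models to the masks in both cameras.

```bash
cat > fit.py <<'E'
from h import *
from scipy.optimize import minimize
def cyl(d,z0,z1):
    a=np.linspace(0,2*np.pi,40,endpoint=False);return np.vstack([np.c_[d/2*np.cos(a),d/2*np.sin(a),0*a+z] for z in(z0,z1)])
def box(x,y,h): return np.array([[i*x/2,j*y/2,z] for i in(-1,1) for j in(-1,1) for z in(0,h)])
M=dict(jar_wide=[cyl(.05,0,.048),cyl(.046,.048,.065)],vial=[cyl(.028,0,.044),cyl(.024,.044,.06)],
 weight_large=[cyl(.038,0,.044),cyl(.025,.05,.062)],weight_small=[cyl(.024,0,.032),cyl(.016,.036,.047)],
 case=[box(.062,.04,.0345)],dish=[cyl(.15,0,.015)],long_tray=[box(.095,.19,.015)],square_tray=[box(.115,.115,.015)],beaker=[cyl(.054,0,.072)])
S=4
def sil(cam,parts,p):
    m=imaging.camera_model(cam);R=np.array(m["R"]);t=np.array(m["t"])
    im=np.zeros((480*S,640*S),np.uint8)
    c,s=np.cos(p[2]),np.sin(p[2])
    for P in parts:
        W=P@np.array([[c,-s,0],[s,c,0],[0,0,1]]).T+[p[0],p[1],p[3] if len(p)>3 else 0]
        C=W@R.T+t;uv=np.c_[C[:,0]/C[:,2]*m["fx"]+m["cx"],C[:,1]/C[:,2]*m["fy"]+m["cy"]]
        cv2.fillConvexPoly(im,cv2.convexHull(((uv+.5)*S).astype(np.int32)),1)
    return im
def fit(n,masks,p0,z=0,free_yaw=True):
    big={c:cv2.resize(k.astype(np.uint8),(640*S,480*S),interpolation=cv2.INTER_NEAREST) for c,k in masks.items()}
    def cost(q):
        p=[q[0],q[1],q[2]/5 if free_yaw else p0[2],z];r=0
        for c,k in big.items():
            s=sil(c,M[n],p);r+=1-(s&k).sum()/max((s|k).sum(),1)
        return r/len(big)
    q0=np.array([p0[0],p0[1],p0[2]*5]);sx=np.array([q0,q0+[.012,0,0],q0+[0,.012,0],q0+[0,0,1.5]])
    r=minimize(cost,q0,method="Nelder-Mead",options=dict(initial_simplex=sx,xatol=2e-4,fatol=1e-4))
    return np.r_[r.x[:2],r.x[2]/5],1-r.fun
E
cat > a.py <<'E'
from fit import *
for c in("top","scene"): imaging.camera(c)
G=dict(jar_wide=(.441,.164),vial=(.46,.062),weight_large=(.334,-.308),weight_small=(.452,-.078),case=(.366,.302),dish=(.585,.295),long_tray=(.576,-.292),square_tray=(.639,.004),beaker=(.43,-.211))
for n,g in G.items():
    ms={}
    for c in("top","scene"):
        L=[d for d in imaging.masks_of(n,c)]
        L=sorted(L,key=lambda d:np.hypot(*(ray(c,*d["position"],.02)[:2]-g)))
        if L and np.hypot(*(ray(c,*L[0]["position"],.02)[:2]-g))<.05: ms[c]=L[0]["mask"]
    yaw=n in("case","long_tray","square_tray")
    out=[]
    for sub in(list(ms),["top"],["scene"]):
        s={c:ms[c] for c in sub if c in ms}
        if s:
            best=max((fit(n,s,(*g,y),free_yaw=yaw) for y in((-.3,.3) if yaw else (0,))),key=lambda r:r[1]); out.append((sub,np.round(best[0],4),round(best[1],2)))
    print(n,*out)
E
python3 a.py
```

```text
jar_wide (['top', 'scene'], array([0.4348, 0.1676, 0.1293]), np.float64(0.94)) (['top'], array([0.4349, 0.1683, 0.0764]), np.float64(0.95)) (['scene'], array([0.4346, 0.1672, 0.115 ]), np.float64(0.93))
vial (['top'], array([0.4573, 0.0616, 0.1561]), np.float64(0.94)) (['top'], array([0.4573, 0.0616, 0.1561]), np.float64(0.94))
weight_large (['top', 'scene'], array([ 0.3371, -0.3096,  0.1319]), np.float64(0.93)) (['top'], array([ 0.337 , -0.3084,  0.0104]), np.float64(0.95)) (['scene'], array([ 0.3362, -0.3101,  0.1456]), np.float64(0.94))
weight_small (['top', 'scene'], array([ 0.45  , -0.0837,  0.1007]), np.float64(0.76)) (['top'], array([ 0.452 , -0.0837,  0.1451]), np.float64(0.63)) (['scene'], array([ 0.4495, -0.0831,  0.2638]), np.float64(0.9))
case (['top', 'scene'], array([0.3666, 0.3036, 0.297 ]), np.float64(0.95)) (['top'], array([0.3675, 0.3041, 0.3007]), np.float64(0.96)) (['scene'], array([0.3661, 0.3033, 0.303 ]), np.float64(0.94))
dish (['top', 'scene'], array([0.5837, 0.2907, 0.1526]), np.float64(0.96)) (['top'], array([0.5845, 0.2923, 0.2129]), np.float64(0.96)) (['scene'], array([0.5835, 0.2908, 0.1396]), np.float64(0.98))
long_tray (['top', 'scene'], array([ 0.5755, -0.292 ,  0.2456]), np.float64(0.97)) (['top'], array([ 0.5764, -0.2908,  0.2374]), np.float64(0.96)) (['scene'], array([ 0.5754, -0.2924,  0.2428]), np.float64(0.99))
square_tray (['top', 'scene'], array([0.6421, 0.0016, 0.0401]), np.float64(0.98)) (['top'], array([0.6421, 0.0022, 0.0425]), np.float64(0.98)) (['scene'], array([0.6421, 0.0009, 0.0518]), np.float64(0.98))
beaker (['top', 'scene'], array([ 0.4285, -0.207 ,  0.1431]), np.float64(0.84)) (['top'], array([ 0.4299, -0.2073,  0.0875]), np.float64(0.83)) (['scene'], array([ 0.4235, -0.2046, -0.0185]), np.float64(0.86))
```

```bash
cat > g.py <<'E'
# usage: g.py x y z yaw  [x y z yaw ...] -> tool-axis shift, turn from the present pose
import sys
from h import *
s=telemetry.state();R=np.array(s["orientation"]);p=np.array(s["tcp_pos"]);y0=np.arctan2(R[1,0],R[0,0])
print("t",round(s["t"],2),"tcp",np.round(p,4),"yaw",round(y0,3),"gap",round(s["finger_gap"],4),"F",np.round(s["force"],1))
a=np.array(sys.argv[1:],float).reshape(-1,4)
for x in a:
    d=R.T@(x[:3]-p);t=-((x[3]-y0+np.pi/2)%np.pi-np.pi/2)
    print(np.round(d,3),"turn",round(t,3))
E
python3 g.py .3666 .3036 .1 1.868 .3666 .3036 .012 1.868
```

```text
t 1.55 tcp [0.189  0.5165 0.2387] yaw 1.22 gap 0.0879 F [ 1.  -0.3 -0.4]
[-0.139  0.24   0.139] turn -0.648
[-0.139  0.24   0.227] turn -0.648
```

```bash
python3 -m crank '[[-0.03,0.06,0.02,-0.12,0.088],[-0.06,0.11,0.05,-0.24,0.088],[-0.09,0.16,0.08,-0.36,0.088],[-0.115,0.2,0.11,-0.48,0.088],[-0.13,0.23,0.13,-0.6,0.088],[-0.139,0.24,0.139,-0.648,0.088],[-0.139,0.24,0.139,-0.648,0.088],[-0.139,0.24,0.139,-0.648,0.088],[-0.139,0.24,0.139,-0.648,0.088]]' 15
python3 - <<'E'
from h import *
cv2.imwrite("pics/w1.png",imaging.camera("wrist"))
print(imaging.camera_model("wrist"))
E
python3 g.py .3666 .3036 .011 1.868
```

```text
t: 2.3
tcp_pos: [0.3684, 0.2998, 0.0972]
orientation: [[-0.288, 0.957, -0.003], [0.957, 0.288, -0.003], [-0.001, -0.004, -1.0]]
force: [-0.1, 0.1, -0.6]
finger_gap: 0.0883
{'fx': 371.64829954431775, 'fy': 371.64829954431775, 'cx': 325.21726890590594, 'cy': 235.07278579363998, 'mount': array([[ 9.99999223e-01, -1.21214323e-03, -2.90522554e-04,
        -4.24524067e-04],
       [ 1.24088905e-03,  9.46064726e-01,  3.23975299e-01,
        -8.53687564e-02],
       [-1.17851325e-04, -3.23975408e-01,  9.46065495e-01,
        -1.45774247e-01],
       [ 0.00000000e+00,  0.00000000e+00,  0.00000000e+00,
         1.00000000e+00]])}
t 2.35 tcp [0.3675 0.3016 0.0985] yaw 1.864 gap 0.0882 F [0.7 0.8 0.5]
[ 0.002 -0.     0.088] turn -0.004
```

View pics/w1.png

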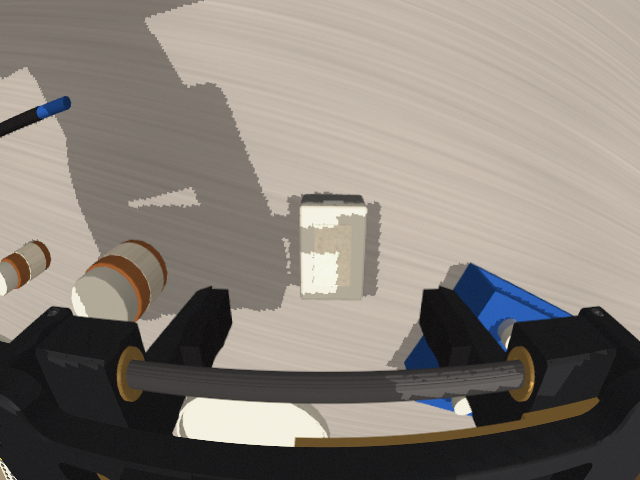

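The case (333,250) sits midway between the fingers and is aligned with them. The blue rack at (440,340) is close to the right finger, so I check that clearance in the tool frame.

Run:
```python
from h import *
s=telemetry.state();R=np.array(s["orientation"]);p=np.array(s["tcp_pos"])
for u,v,z in[(102,208,0),(80,262,0),(102,208,.05),(84,215,.05),(78,250,.05)]:
    X=ray("top",u,v,z);print(u,v,z,np.round(X,3),"tool",np.round(R.T@(X-p),3))
```

```text
102 208 0 [0.464 0.397 0.   ] tool [0.063 0.12  0.098]
80 262 0 [0.357 0.43  0.   ] tool [0.126 0.027 0.098]
102 208 0.05 [0.453 0.371 0.05 ] tool [0.042 0.102 0.048]
84 215 0.05 [0.439 0.403 0.05 ] tool [0.077 0.098 0.048]
78 250 0.05 [0.374 0.408 0.05 ] tool [0.1   0.037 0.048]
```

The rack is clear of the fingers (tool x > 0.1 in the finger band). I descend and grip.

```bash
python3 -m crank '[[0.002,0,0.03,0,0.088],[0.002,0,0.06,0,0.088],[0.002,0,0.08,0,0.088],[0.002,0,0.088,0,0.088],[0.002,0,0.088,0,0.088],[0.002,0,0.088,0,0.03],[0.002,0,0.088,0,0.03],[0.002,0,0.088,0,0.03],[0.002,0,0.088,0,0.03],[0.002,0,0.088,0,0.03],[0.002,0,0.088,0,0.03],[0.002,0,0.088,0,0.03],[0.002,0,0.088,0,0.03]]' 15;python3 g.py .3666 .3036 .13 1.868 .6421 .0016 .13 1.611 .6421 .0016 .016 1.611
```

```text
t: 3.43
tcp_pos: [0.3668, 0.3034, 0.0107]
orientation: [[-0.289, 0.957, -0.002], [0.957, 0.289, -0.001], [-0.0, -0.003, -1.0]]
force: [-0.3, -0.1, 1.7]
finger_gap: 0.0398
t 3.43 tcp [0.3668 0.3034 0.0107] yaw 1.864 gap 0.0398 F [-0.3 -0.1  1.7]
[ 0.    -0.    -0.119] turn -0.004
[-0.369  0.176 -0.12 ] turn 0.253
[-0.368  0.176 -0.006] turn 0.253
```

```bash
python3 -m crank '[[0,0,-0.02,0,0.03],[0,0,-0.05,0,0.03],[0,0,-0.08,0,0.03],[-0.015,0.007,-0.105,0.02,0.03],[-0.04,0.019,-0.12,0.04,0.03],[-0.07,0.033,-0.12,0.07,0.03],[-0.1,0.048,-0.12,0.09,0.03],[-0.13,0.062,-0.12,0.11,0.03],[-0.16,0.076,-0.12,0.13,0.03],[-0.19,0.09,-0.12,0.16,0.03],[-0.22,0.105,-0.12,0.18,0.03],[-0.25,0.119,-0.12,0.2,0.03],[-0.28,0.134,-0.12,0.22,0.03],[-0.31,0.148,-0.12,0.24,0.03],[-0.335,0.16,-0.12,0.253,0.03],[-0.355,0.17,-0.12,0.253,0.03],[-0.365,0.175,-0.12,0.253,0.03],[-0.369,0.176,-0.1,0.253,0.03],[-0.369,0.176,-0.08,0.253,0.03],[-0.369,0.176,-0.07,0.253,0.03]]';python3 g.py .6421 .0016 .0142 1.611
```

```text
t: 5.1
tcp_pos: [0.6408, 0.0014, 0.0779]
orientation: [[-0.04, 0.999, -0.006], [0.999, 0.04, -0.0], [-0.0, -0.006, -1.0]]
force: [-0.8, 0.2, -0.3]
finger_gap: 0.04
t 5.1 tcp [0.6408 0.0014 0.0779] yaw 1.611 gap 0.04 F [-0.8  0.2 -0.3]
[0.    0.002 0.064] turn -0.0
```

```bash
python3 -m crank '[[0,0.001,0.02,0,0.03],[0,0.001,0.04,0,0.03],[0,0.001,0.052,0,0.03],[0,0.001,0.059,0,0.03],[0,0.001,0.062,0,0.03],[0,0.001,0.0635,0,0.03],[0,0.001,0.064,0,0.03],[0,0.001,0.064,0,0.03]]';python3 g.py .6421 .0016 .0142 1.611
```

```text
t: 5.77
tcp_pos: [0.6418, 0.0014, 0.0148]
orientation: [[-0.04, 0.999, -0.005], [0.999, 0.04, -0.001], [-0.0, -0.005, -1.0]]
force: [0.8, -1.0, -1.4]
finger_gap: 0.0394
t 5.77 tcp [0.6418 0.0014 0.0148] yaw 1.611 gap 0.0394 F [ 0.8 -1.  -1.4]
[0.    0.    0.001] turn -0.0
```

```bash
python3 -m crank '[[0,0,0.001,0,0.03],[0,0,0.001,0,0.03],[0,0,0.001,0,0.055],[0,0,0.001,0,0.055],[0,0,0.001,0,0.055],[0,0,0.001,0,0.055],[0,0,-0.02,0,0.055],[0,0,-0.05,0,0.055],[0,0,-0.09,0,0.06],[0,0,-0.1,0,0.06],[0,0,-0.1,0,0.06]]';python3 g.py  .4348 .1676 .11 1.6 .4348 .1676 .015 1.6
```

```text
t: 6.68
tcp_pos: [0.6437, 0.0013, 0.1184]
orientation: [[-0.04, 0.999, 0.002], [0.999, 0.04, -0.002], [-0.002, 0.002, -1.0]]
force: [0.0, -0.3, -0.1]
finger_gap: 0.0598
t 6.68 tcp [0.6437 0.0013 0.1184] yaw 1.611 gap 0.0598 F [ 0.  -0.3 -0.1]
[ 0.175 -0.202  0.008] turn 0.011
[ 0.175 -0.202  0.103] turn 0.011
```

```bash
python3 -m crank '[[0.026,-0.03,0,0,0.088],[0.052,-0.06,0,0,0.088],[0.078,-0.09,0,0,0.088],[0.104,-0.12,0,0,0.088],[0.13,-0.15,0,0,0.088],[0.156,-0.18,0,0,0.088],[0.17,-0.196,0,0,0.088],[0.175,-0.202,0.008,0,0.088],[0.175,-0.202,0.008,0,0.088],[0.175,-0.202,0.008,0,0.088]]';python3 g.py  .4348 .1676 .015 1.6
python3 - <<'E'
from h import *
cv2.imwrite("pics/w2.png",imaging.camera("wrist"))
E
```

```text
t: 7.52
tcp_pos: [0.4344, 0.168, 0.1088]
orientation: [[-0.041, 0.999, 0.0], [0.999, 0.041, -0.002], [-0.002, -0.0, -1.0]]
force: [0.6, 0.4, 0.6]
finger_gap: 0.088
t 7.52 tcp [0.4344 0.168  0.1088] yaw 1.612 gap 0.088 F [0.6 0.4 0.6]
[-0.     0.     0.094] turn 0.012
```

View pics/w2.png

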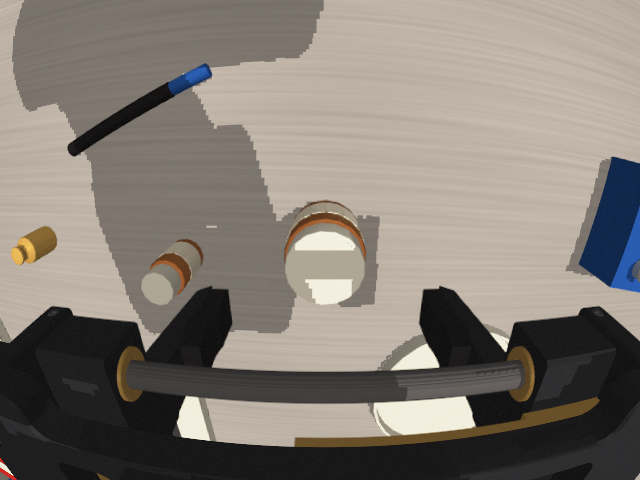

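The jar (325,255) is centred between the fingers and the vial (170,272) is clear of the left one. Down and grip.

```bash
python3 -m crank '[[0,0,0.03,0,0.088],[0,0,0.06,0,0.088],[0,0,0.085,0,0.088],[0,0,0.094,0,0.088],[0,0,0.094,0,0.088],[0,0,0.094,0,0.04],[0,0,0.094,0,0.04],[0,0,0.094,0,0.04],[0,0,0.094,0,0.04],[0,0,0.094,0,0.04],[0,0,0.094,0,0.04],[0,0,0.094,0,0.04]]' 20;python3 g.py .4348 .1676 .17 1.6 .5658 -.2532 .17 1.816
```

```text
t: 8.57
tcp_pos: [0.4354, 0.1676, 0.0155]
orientation: [[-0.04, 0.999, 0.002], [0.999, 0.04, -0.002], [-0.002, 0.002, -1.0]]
force: [-0.8, 0.1, 5.4]
finger_gap: 0.0495
t 8.57 tcp [0.4354 0.1676 0.0155] yaw 1.611 gap 0.0495 F [-0.8  0.1  5.4]
[-0.    -0.    -0.154] turn 0.011
[-0.426  0.114 -0.153] turn -0.205
```

```bash
python3 -m crank '[[0,0,-0.02,0,0.04],[0,0,-0.05,0,0.04],[0,0,-0.08,0,0.04],[-0.01,0.003,-0.11,0,0.04],[-0.03,0.008,-0.14,-0.02,0.04],[-0.06,0.016,-0.153,-0.04,0.04],[-0.09,0.024,-0.153,-0.06,0.04],[-0.12,0.032,-0.153,-0.08,0.04],[-0.15,0.04,-0.153,-0.1,0.04],[-0.18,0.048,-0.153,-0.12,0.04],[-0.21,0.056,-0.153,-0.14,0.04],[-0.24,0.064,-0.153,-0.16,0.04],[-0.27,0.072,-0.153,-0.18,0.04],[-0.3,0.08,-0.153,-0.19,0.04],[-0.33,0.088,-0.153,-0.2,0.04],[-0.36,0.096,-0.153,-0.205,0.04],[-0.39,0.104,-0.153,-0.205,0.04],[-0.41,0.11,-0.153,-0.205,0.04],[-0.422,0.113,-0.153,-0.205,0.04],[-0.426,0.114,-0.153,-0.205,0.04]]';python3 g.py .5658 -.2532 .0185 1.816
```

```text
t: 10.23
tcp_pos: [0.566, -0.2546, 0.1689]
orientation: [[-0.241, 0.97, 0.001], [0.97, 0.241, -0.002], [-0.002, 0.001, -1.0]]
force: [-0.8, 1.0, -1.8]
finger_gap: 0.0493
t 10.23 tcp [ 0.566  -0.2546  0.1689] yaw 1.814 gap 0.0493 F [-0.8  1.  -1.8]
[0.002 0.    0.15 ] turn -0.002
```

```bash
python3 -m crank '[[0.001,0,0.03,0,0.04],[0.001,0,0.06,0,0.04],[0.001,0,0.09,0,0.04],[0.001,0,0.115,0,0.04],[0.001,0,0.132,0,0.04],[0.001,0,0.141,0,0.04],[0.001,0,0.146,0,0.04],[0.001,0,0.149,0,0.04],[0.001,0,0.1505,0,0.04],[0.001,0,0.1505,0,0.04]]';python3 g.py .5658 -.2532 .0185 1.816
```

```text
t: 11.07
tcp_pos: [0.5663, -0.2539, 0.0192]
orientation: [[-0.241, 0.97, 0.002], [0.97, 0.241, -0.002], [-0.003, 0.002, -1.0]]
force: [-0.9, 0.4, -1.6]
finger_gap: 0.0496
t 11.07 tcp [ 0.5663 -0.2539  0.0192] yaw 1.815 gap 0.0496 F [-0.9  0.4 -1.6]
[ 0.001 -0.     0.001] turn -0.001
```

```bash
python3 -m crank '[[0,0,0.001,0,0.04],[0,0,0.001,0,0.04],[0,0,0.001,0,0.06],[0,0,0.001,0,0.06],[0,0,0.001,0,0.06],[0,0,0.001,0,0.06],[0,0,-0.02,0,0.06],[0,0,-0.05,0,0.06],[0,0,-0.09,0,0.06],[0,0,-0.12,0,0.06],[0,0,-0.12,0,0.06]]';python3 g.py  .4573 .0616 .11 1.6 .4573 .0616 .014 1.6
```

```text
t: 11.98
tcp_pos: [0.5681, -0.255, 0.1459]
orientation: [[-0.241, 0.97, 0.012], [0.97, 0.242, -0.009], [-0.011, 0.009, -1.0]]
force: [-0.2, -0.8, 1.0]
finger_gap: 0.0597
t 11.98 tcp [ 0.5681 -0.255   0.1459] yaw 1.815 gap 0.0597 F [-0.2 -0.8  1. ]
[ 0.334 -0.031  0.032] turn 0.215
[ 0.335 -0.032  0.128] turn 0.215
```

```bash
python3 -m crank '[[0.03,-0.003,0,0.03,0.088],[0.07,-0.007,0,0.06,0.088],[0.11,-0.01,0,0.1,0.088],[0.15,-0.014,0,0.13,0.088],[0.19,-0.018,0,0.17,0.088],[0.23,-0.021,0,0.2,0.088],[0.27,-0.025,0,0.215,0.088],[0.305,-0.028,0.01,0.215,0.088],[0.328,-0.03,0.03,0.215,0.088],[0.334,-0.031,0.034,0.215,0.088],[0.334,-0.031,0.034,0.215,0.088],[0.334,-0.031,0.034,0.215,0.088]]';python3 g.py  .4573 .0616 .014 1.6
python3 - <<'E'
from h import *
cv2.imwrite("pics/w3.png",imaging.camera("wrist"))
E
```

```text
t: 12.98
tcp_pos: [0.4584, 0.0608, 0.1081]
orientation: [[-0.029, 1.0, 0.012], [1.0, 0.029, -0.009], [-0.01, 0.012, -1.0]]
force: [0.3, 0.3, 0.6]
finger_gap: 0.0882
t 12.98 tcp [0.4584 0.0608 0.1081] yaw 1.6 gap 0.0882 F [0.3 0.3 0.6]
[ 0.002 -0.002  0.094] turn 0.0
```

View pics/w3.png

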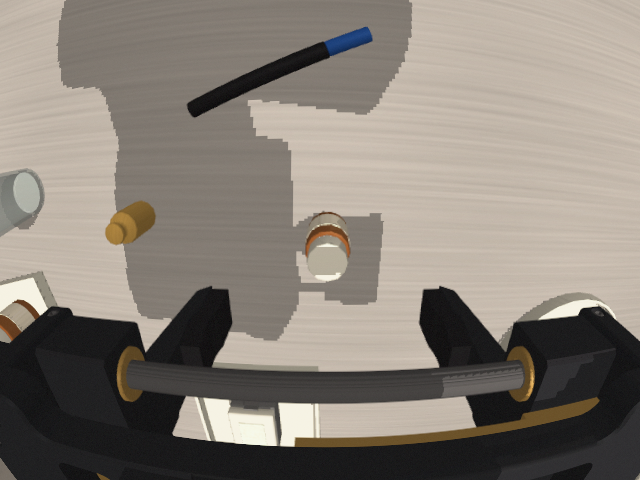

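The vial (327,245) is centred, the jar stands in the long tray (left edge) and the case is in the square tray (260,420). Down and grip.

```bash
python3 -m crank '[[0.001,-0.001,0.03,0,0.088],[0.001,-0.001,0.06,0,0.088],[0.002,-0.002,0.085,0,0.088],[0.002,-0.002,0.094,0,0.07],[0.002,-0.002,0.094,0,0.05],[0.002,-0.002,0.094,0,0.035],[0.002,-0.002,0.094,0,0.02],[0.002,-0.002,0.094,0,0.02],[0.002,-0.002,0.094,0,0.02],[0.002,-0.002,0.094,0,0.02],[0.002,-0.002,0.094,0,0.02],[0.002,-0.002,0.094,0,0.02],[0.002,-0.002,0.094,0,0.02]]' 12;python3 g.py .4573 .0616 .17 1.6 .5864 -.3356 .17 1.816
```

```text
t: 14.12
tcp_pos: [0.458, 0.0615, 0.0145]
orientation: [[-0.028, 1.0, 0.013], [1.0, 0.028, -0.009], [-0.01, 0.013, -1.0]]
force: [-1.0, 0.4, 2.6]
finger_gap: 0.0277
t 14.12 tcp [0.458  0.0615 0.0145] yaw 1.599 gap 0.0277 F [-1.   0.4  2.6]
[-0.001  0.001 -0.155] turn -0.001
[-0.402  0.119 -0.15 ] turn -0.217
```

```bash
python3 -m crank '[[0,0,-0.02,0,0.02],[0,0,-0.05,0,0.02],[0,0,-0.08,0,0.02],[-0.01,0.003,-0.11,0,0.02],[-0.03,0.009,-0.14,-0.02,0.02],[-0.06,0.018,-0.15,-0.04,0.02],[-0.09,0.027,-0.15,-0.06,0.02],[-0.12,0.036,-0.15,-0.08,0.02],[-0.15,0.044,-0.15,-0.1,0.02],[-0.18,0.053,-0.15,-0.12,0.02],[-0.21,0.062,-0.15,-0.14,0.02],[-0.24,0.071,-0.15,-0.16,0.02],[-0.27,0.08,-0.15,-0.18,0.02],[-0.3,0.089,-0.15,-0.2,0.02],[-0.33,0.098,-0.15,-0.217,0.02],[-0.36,0.107,-0.15,-0.217,0.02],[-0.385,0.114,-0.15,-0.217,0.02],[-0.398,0.118,-0.15,-0.217,0.02],[-0.402,0.119,-0.15,-0.217,0.02],[-0.402,0.119,-0.15,-0.217,0.02]]';python3 g.py .5864 -.3356 .0175 1.816
```

```text
t: 15.78
tcp_pos: [0.5861, -0.336, 0.1692]
orientation: [[-0.242, 0.97, 0.012], [0.97, 0.242, -0.009], [-0.011, 0.01, -1.0]]
force: [0.5, -0.4, -0.4]
finger_gap: 0.0274
t 15.78 tcp [ 0.5861 -0.336   0.1692] yaw 1.815 gap 0.0274 F [ 0.5 -0.4 -0.4]
[ 0.002 -0.001  0.152] turn -0.001
```

```bash
python3 -m crank '[[0.001,0,0.03,0,0.02],[0.001,0,0.06,0,0.02],[0.001,-0.001,0.09,0,0.02],[0.001,-0.001,0.115,0,0.02],[0.001,-0.001,0.132,0,0.02],[0.002,-0.001,0.141,0,0.02],[0.002,-0.001,0.147,0,0.02],[0.002,-0.001,0.150,0,0.02],[0.002,-0.001,0.152,0,0.02],[0.002,-0.001,0.152,0,0.02],[0.002,-0.001,0.152,0,0.02]]';python3 g.py .5864 -.3356 .0175 1.816
```

```text
t: 16.7
tcp_pos: [0.5868, -0.3358, 0.0181]
orientation: [[-0.242, 0.97, 0.013], [0.97, 0.242, -0.01], [-0.012, 0.011, -1.0]]
force: [0.1, -0.1, -1.4]
finger_gap: 0.0277
t 16.7 tcp [ 0.5868 -0.3358  0.0181] yaw 1.815 gap 0.0277 F [ 0.1 -0.1 -1.4]
[ 0.    -0.     0.001] turn -0.001
```

```bash
python3 -m crank '[[0,0,0.001,0,0.02],[0,0,0.001,0,0.02],[0,0,0.001,0,0.042],[0,0,0.001,0,0.042],[0,0,0.001,0,0.042],[0,0,0.001,0,0.042],[0,0,-0.02,0,0.042],[0,0,-0.05,0,0.042],[0,0,-0.09,0,0.042],[0,0,-0.12,0,0.042],[0,0,-0.12,0,0.042]]';python3 g.py  .3371 -.3096 .11 1.75
```

```text
t: 17.62
tcp_pos: [0.5871, -0.3361, 0.1454]
orientation: [[-0.242, 0.97, 0.023], [0.97, 0.242, -0.017], [-0.022, 0.018, -1.0]]
force: [0.5, -0.4, 0.6]
finger_gap: 0.0424
t 17.62 tcp [ 0.5871 -0.3361  0.1454] yaw 1.815 gap 0.0424 F [ 0.5 -0.4  0.6]
[ 0.087 -0.237  0.029] turn 0.065
```

```bash
python3 -m crank '[[0.01,-0.03,0,0.01,0.088],[0.02,-0.06,0,0.02,0.088],[0.034,-0.095,0,0.03,0.088],[0.048,-0.13,0,0.04,0.088],[0.063,-0.17,0,0.05,0.088],[0.076,-0.205,0.01,0.065,0.088],[0.083,-0.228,0.02,0.065,0.088],[0.087,-0.237,0.029,0.065,0.088],[0.087,-0.237,0.029,0.065,0.088],[0.087,-0.237,0.029,0.065,0.088],[0.087,-0.237,0.029,0.065,0.088],[0.087,-0.237,0.029,0.065,0.088]]';python3 g.py  .3371 -.3096 .014 1.75
python3 - <<'E'
from h import *
cv2.imwrite("pics/w4.png",imaging.camera("wrist"))
E
```

```text
t: 18.62
tcp_pos: [0.3378, -0.3101, 0.1107]
orientation: [[-0.179, 0.984, 0.023], [0.984, 0.18, -0.018], [-0.022, 0.02, -1.0]]
force: [0.1, 0.3, 0.5]
finger_gap: 0.088
t 18.62 tcp [ 0.3378 -0.3101  0.1107] yaw 1.751 gap 0.088 F [0.1 0.3 0.5]
[ 0.003 -0.002  0.097] turn 0.001
```

View pics/w4.png

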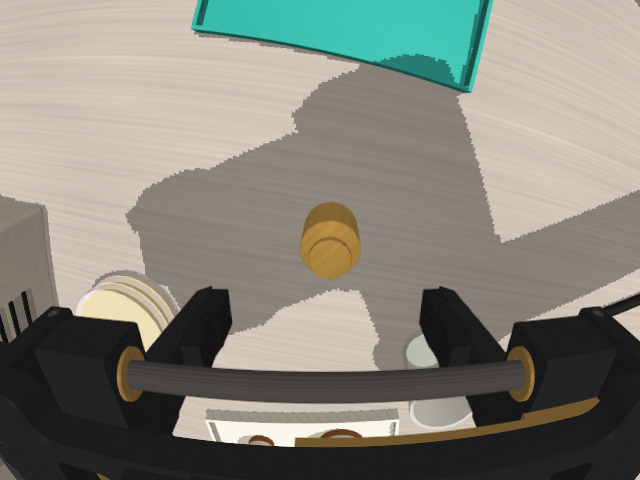

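The weight (330,240) is centred and the beaker (435,385) is clear of finger and body. Down and grip.

```bash
python3 -m crank '[[0.001,-0.001,0.03,0,0.088],[0.002,-0.001,0.06,0,0.088],[0.003,-0.002,0.085,0,0.088],[0.003,-0.002,0.097,0,0.075],[0.003,-0.002,0.097,0,0.06],[0.003,-0.002,0.097,0,0.045],[0.003,-0.002,0.097,0,0.03],[0.003,-0.002,0.097,0,0.03],[0.003,-0.002,0.097,0,0.03],[0.003,-0.002,0.097,0,0.03],[0.003,-0.002,0.097,0,0.03],[0.003,-0.002,0.097,0,0.03],[0.003,-0.002,0.097,0,0.03]]' 40;python3 g.py .3371 -.3096 .17 1.75 .5507 .2907 .17 1.65 .45 0 .17 1.7
```

```text
t: 19.75
tcp_pos: [0.3375, -0.3092, 0.014]
orientation: [[-0.179, 0.983, 0.024], [0.984, 0.18, -0.018], [-0.022, 0.02, -1.0]]
force: [-0.0, 1.4, 6.3]
finger_gap: 0.0369
t 19.75 tcp [ 0.3375 -0.3092  0.014 ] yaw 1.751 gap 0.0369 F [-0.   1.4  6.3]
[-0.004  0.003 -0.156] turn 0.001
[ 0.548  0.321 -0.162] turn 0.101
[ 0.28   0.169 -0.159] turn 0.051
```

```bash
python3 -m crank '[[0,0,-0.015,0,0.03],[0,0,-0.04,0,0.03],[-0.001,0.001,-0.07,0,0.03],[-0.002,0.002,-0.1,0,0.03],[-0.003,0.003,-0.13,0,0.03],[0.008,0.008,-0.15,0,0.03],[0.03,0.02,-0.159,0.01,0.03],[0.055,0.035,-0.159,0.01,0.03],[0.08,0.05,-0.159,0.02,0.03],[0.105,0.064,-0.159,0.02,0.03],[0.13,0.079,-0.159,0.03,0.03],[0.155,0.094,-0.159,0.03,0.03],[0.18,0.109,-0.159,0.04,0.03],[0.205,0.124,-0.159,0.04,0.03],[0.23,0.138,-0.159,0.05,0.03],[0.25,0.151,-0.159,0.05,0.03],[0.265,0.16,-0.159,0.05,0.03],[0.275,0.166,-0.159,0.05,0.03],[0.28,0.169,-0.159,0.051,0.03],[0.28,0.169,-0.159,0.051,0.03]]';python3 g.py .5507 .2907 .17 1.65 .5507 .2907 .017 1.65
```

```text
t: 21.42
tcp_pos: [0.4494, 0.0004, 0.1695]
orientation: [[-0.13, 0.991, 0.022], [0.991, 0.131, -0.018], [-0.021, 0.02, -1.0]]
force: [-0.4, 0.1, -5.5]
finger_gap: 0.0367
t 21.42 tcp [4.494e-01 4.000e-04 1.695e-01] yaw 1.702 gap 0.0367 F [-0.4  0.1 -5.5]
[ 0.275  0.138 -0.003] turn 0.052
[0.278 0.135 0.149] turn 0.052
```

```bash
python3 -m crank '[[0.015,0.007,0,0,0.03],[0.04,0.02,0,0.01,0.03],[0.065,0.033,0,0.01,0.03],[0.09,0.045,0,0.02,0.03],[0.115,0.058,0,0.02,0.03],[0.14,0.07,0,0.03,0.03],[0.165,0.083,0,0.03,0.03],[0.19,0.095,0,0.04,0.03],[0.215,0.108,0,0.05,0.03],[0.24,0.12,0,0.052,0.03],[0.258,0.129,0,0.052,0.03],[0.27,0.135,0,0.052,0.03],[0.275,0.138,0,0.052,0.03],[0.275,0.137,0.02,0.052,0.03],[0.276,0.137,0.045,0.052,0.03],[0.276,0.136,0.07,0.052,0.03],[0.277,0.136,0.09,0.052,0.03],[0.277,0.135,0.1,0.052,0.03],[0.277,0.135,0.1,0.052,0.03],[0.277,0.135,0.1,0.052,0.03]]';python3 g.py .5507 .2907 .017 1.65
```

```text
t: 23.08
tcp_pos: [0.5497, 0.2902, 0.0668]
orientation: [[-0.078, 0.997, 0.022], [0.997, 0.078, -0.018], [-0.02, 0.021, -1.0]]
force: [0.5, -0.2, -5.7]
finger_gap: 0.0366
t 23.08 tcp [0.5497 0.2902 0.0668] yaw 1.649 gap 0.0366 F [ 0.5 -0.2 -5.7]
[ 0.001 -0.     0.05 ] turn -0.001
```

```bash
python3 -m crank '[[0.001,0,0.015,0,0.03],[0.001,0,0.03,0,0.03],[0.001,0,0.04,0,0.03],[0.001,0,0.045,0,0.03],[0.001,0,0.048,0,0.03],[0.001,0,0.0495,0,0.03],[0.001,0,0.0505,0,0.03],[0.001,0,0.0505,0,0.03],[0.001,0,0.0505,0,0.03]]';python3 g.py .5507 .2907 .017 1.65
```

```text
t: 23.83
tcp_pos: [0.5512, 0.2904, 0.0171]
orientation: [[-0.078, 0.997, 0.024], [0.997, 0.078, -0.018], [-0.019, 0.022, -1.0]]
force: [-0.1, 0.0, -3.3]
finger_gap: 0.0367
t 23.83 tcp [0.5512 0.2904 0.0171] yaw 1.649 gap 0.0367 F [-0.1  0.  -3.3]
[ 0. -0.  0.] turn -0.001
```

```bash
python3 -m crank '[[0,0,0.0005,0,0.03],[0,0,0.0005,0,0.05],[0,0,0.0005,0,0.05],[0,0,0.0005,0,0.05],[0,0,0.0005,0,0.05],[0,0,-0.02,0,0.05],[-0.001,0.001,-0.05,0,0.05],[-0.002,0.002,-0.09,0,0.05],[-0.002,0.002,-0.11,0,0.05],[-0.003,0.003,-0.12,0,0.05],[-0.003,0.003,-0.12,0,0.05],[-0.003,0.003,-0.12,0,0.05],[-0.003,0.003,-0.12,0,0.05]]';python3 g.py  .45 -.0837 .1 .7
```

```text
t: 24.92
tcp_pos: [0.5509, 0.2895, 0.1352]
orientation: [[-0.078, 0.997, 0.02], [0.997, 0.078, -0.019], [-0.02, 0.019, -1.0]]
force: [-0.1, -0.4, -0.3]
finger_gap: 0.0502
t 24.92 tcp [0.5509 0.2895 0.1352] yaw 1.649 gap 0.0502 F [-0.1 -0.4 -0.3]
[-0.363 -0.131  0.04 ] turn 0.949
```

```bash
python3 -m crank '[[-0.03,-0.011,0,0.09,0.05],[-0.065,-0.024,0,0.18,0.06],[-0.1,-0.036,0,0.28,0.07],[-0.135,-0.049,0,0.38,0.088],[-0.17,-0.061,0,0.48,0.088],[-0.205,-0.074,0,0.58,0.088],[-0.24,-0.087,0,0.68,0.088],[-0.275,-0.1,0,0.78,0.088],[-0.31,-0.112,0.01,0.86,0.088],[-0.34,-0.123,0.03,0.92,0.088],[-0.358,-0.129,0.038,0.949,0.088],[-0.363,-0.131,0.04,0.949,0.088],[-0.363,-0.131,0.04,0.949,0.088],[-0.363,-0.131,0.04,0.949,0.088],[-0.363,-0.131,0.04,0.949,0.088]]';python3 g.py  .45 -.0837 .008 .7
python3 - <<'E'
from h import *
cv2.imwrite("pics/w5.png",imaging.camera("wrist"))
E
```

```text
t: 26.17
tcp_pos: [0.4498, -0.0823, 0.1002]
orientation: [[0.764, 0.645, 0.021], [0.646, -0.763, -0.018], [0.004, 0.027, -1.0]]
force: [-0.3, 0.1, 0.4]
finger_gap: 0.0882
t 26.17 tcp [ 0.4498 -0.0823  0.1002] yaw 0.702 gap 0.0882 F [-0.3  0.1  0.4]
[-0.001 -0.001  0.092] turn 0.002
```

View pics/w5.png

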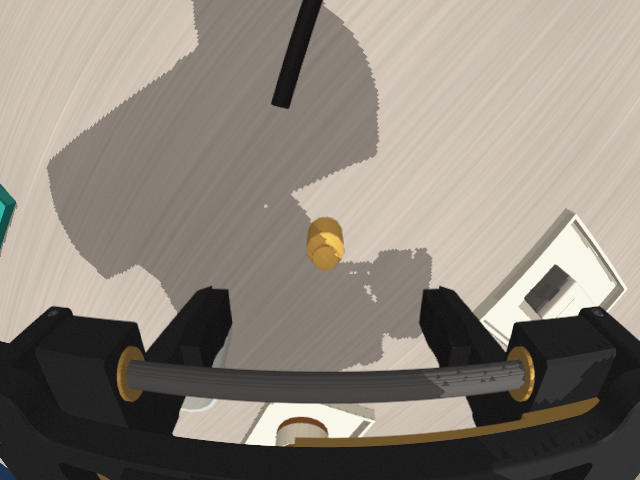

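The small weight (325,245) is centred. The beaker (210,370) is behind the left finger, about 50 mm off, so it is clear. Down and grip.

```bash
python3 -m crank '[[-0.001,0,0.03,0,0.088],[-0.001,0,0.06,0,0.088],[-0.001,0,0.083,0,0.088],[-0.001,-0.001,0.092,0,0.075],[-0.001,-0.001,0.092,0,0.06],[-0.001,-0.001,0.092,0,0.045],[-0.001,-0.001,0.092,0,0.03],[-0.001,-0.001,0.092,0,0.015],[-0.001,-0.001,0.092,0,0.015],[-0.001,-0.001,0.092,0,0.015],[-0.001,-0.001,0.092,0,0.015],[-0.001,-0.001,0.092,0,0.015],[-0.001,-0.001,0.092,0,0.015]]' 15;python3 g.py .45 -.0837 .16 .7 .6177 .2907 .16 1.6
```

```text
t: 27.3
tcp_pos: [0.4504, -0.0839, 0.0084]
orientation: [[0.763, 0.646, 0.021], [0.646, -0.763, -0.019], [0.004, 0.028, -1.0]]
force: [-0.6, 0.4, 1.9]
finger_gap: 0.0236
t 27.3 tcp [ 0.4504 -0.0839  0.0084] yaw 0.702 gap 0.0236 F [-0.6  0.4  1.9]
[ 0.     0.004 -0.152] turn 0.002
[ 0.37  -0.174 -0.155] turn -0.898
```

```bash
python3 -m crank '[[0,0.001,-0.02,0,0.015],[0,0.002,-0.05,0,0.015],[0,0.003,-0.08,0,0.015],[0.005,0,-0.11,-0.03,0.015],[0.025,-0.01,-0.14,-0.08,0.015],[0.05,-0.023,-0.154,-0.15,0.015],[0.08,-0.037,-0.154,-0.23,0.015],[0.11,-0.051,-0.154,-0.31,0.015],[0.14,-0.065,-0.154,-0.39,0.015],[0.17,-0.079,-0.154,-0.47,0.015],[0.2,-0.093,-0.154,-0.55,0.015],[0.23,-0.108,-0.154,-0.63,0.015],[0.26,-0.122,-0.154,-0.71,0.015],[0.29,-0.136,-0.154,-0.78,0.015],[0.32,-0.15,-0.154,-0.84,0.015],[0.345,-0.162,-0.155,-0.88,0.015],[0.36,-0.169,-0.155,-0.898,0.015],[0.37,-0.174,-0.155,-0.898,0.015],[0.37,-0.174,-0.155,-0.898,0.015],[0.37,-0.174,-0.155,-0.898,0.015]]';python3 g.py .6177 .2907 .011 1.6
```

```text
t: 28.97
tcp_pos: [0.6169, 0.2907, 0.1592]
orientation: [[-0.03, 0.999, 0.02], [0.999, 0.03, -0.019], [-0.02, 0.019, -1.0]]
force: [-0.9, -0.6, -1.1]
finger_gap: 0.0233
t 28.97 tcp [0.6169 0.2907 0.1592] yaw 1.6 gap 0.0233 F [-0.9 -0.6 -1.1]
[ 0.003 -0.002  0.148] turn 0.0
```

```bash
python3 -m crank '[[0.001,0,0.03,0,0.015],[0.001,-0.001,0.06,0,0.015],[0.002,-0.001,0.09,0,0.015],[0.002,-0.001,0.115,0,0.015],[0.003,-0.002,0.13,0,0.015],[0.003,-0.002,0.139,0,0.015],[0.003,-0.002,0.144,0,0.015],[0.003,-0.002,0.1465,0,0.015],[0.003,-0.002,0.148,0,0.015],[0.003,-0.002,0.148,0,0.015],[0.003,-0.002,0.148,0,0.015]]';python3 g.py .6177 .2907 .011 1.6
```

```text
t: 29.88
tcp_pos: [0.6182, 0.2909, 0.0122]
orientation: [[-0.03, 0.999, 0.021], [0.999, 0.03, -0.019], [-0.02, 0.021, -1.0]]
force: [0.1, -0.8, -1.2]
finger_gap: 0.0235
t 29.88 tcp [0.6182 0.2909 0.0122] yaw 1.6 gap 0.0235 F [ 0.1 -0.8 -1.2]
[-0.    -0.     0.001] turn 0.0
```

```bash
python3 -m crank '[[0,0,0.001,0,0.015],[0,0,0.0012,0,0.015],[0,0,0.0012,0,0.015],[0,0,0.0012,0,0.036],[0,0,0.0012,0,0.036],[0,0,0.0012,0,0.036],[0,0,0.0012,0,0.036],[0,0,-0.02,0,0.036],[-0.001,0.001,-0.05,0,0.036],[-0.002,0.002,-0.09,0,0.036],[-0.003,0.003,-0.13,0,0.036],[-0.003,0.003,-0.17,0,0.036],[-0.003,0.003,-0.18,0,0.036],[-0.003,0.003,-0.18,0,0.036]]';python3 g.py .4 .1 .25 1.6
```

```text
t: 31.05
tcp_pos: [0.6184, 0.2918, 0.1961]
orientation: [[-0.03, 0.999, 0.028], [0.999, 0.03, -0.017], [-0.018, 0.028, -0.999]]
force: [0.0, 0.1, 0.2]
finger_gap: 0.0361
t 31.05 tcp [0.6184 0.2918 0.1961] yaw 1.6 gap 0.0361 F [0.  0.1 0.2]
[-0.186 -0.222 -0.057] turn 0.0
```

Retreat clear of the trays and check with both cameras.

```bash
python3 -m crank '[[-0.02,-0.03,-0.02,0,0.036],[-0.05,-0.06,-0.04,0,0.036],[-0.08,-0.1,-0.057,0,0.036],[-0.11,-0.14,-0.057,0,0.036],[-0.14,-0.17,-0.057,0,0.036],[-0.17,-0.2,-0.057,0,0.036],[-0.186,-0.222,-0.057,0,0.036],[-0.186,-0.222,-0.057,0,0.036],[-0.186,-0.222,-0.057,0,0.036]]'
cat > b.py <<'E'
from fit import *
I={}
for c in("top","scene"):
    I[c]=imaging.camera(c)
cv2.imwrite("pics/end_top.png",cv2.resize(I["top"][90:250,110:520],None,fx=1.95,fy=1.95))
cv2.imwrite("pics/end_scene.png",cv2.resize(I["scene"][150:480,190:560],None,fx=1.8,fy=1.8))
G=dict(jar_wide=(.566,-.254),vial=(.587,-.336),weight_large=(.551,.29),weight_small=(.618,.291),case=(.642,.001),beaker=(.4285,-.207))
for n,g in G.items():
    for c in("top","scene"):
        for d in imaging.masks_of(n,c):
            if np.hypot(*(ray(c,*d["position"],.03)[:2]-g))<.05:
                r=fit(n,{c:d["mask"]},(*g,0.04),z=0 if n=="beaker" else .003,free_yaw=n=="case");print(n,c,np.round(r[0],3),round(r[1],2));break
E
python3 b.py
```

```text
t: 31.8
tcp_pos: [0.3984, 0.099, 0.2492]
orientation: [[-0.027, 0.999, 0.026], [0.999, 0.028, -0.017], [-0.018, 0.025, -1.0]]
force: [0.9, -0.4, 0.9]
finger_gap: 0.0361
jar_wide top [ 0.566 -0.253  0.163] 0.94
jar_wide scene [ 0.566 -0.255  0.187] 0.95
vial top [ 0.586 -0.335  0.181] 0.85
vial scene [ 0.587 -0.337  0.091] 0.92
weight_large scene [0.549 0.291 0.246] 0.9
weight_small scene [0.618 0.288 0.092] 0.9
case top [0.642 0.002 0.066] 0.92
case scene [0.641 0.002 0.053] 0.94
beaker scene [ 0.425 -0.205  0.105] 0.88
```

View pics/end_top.png

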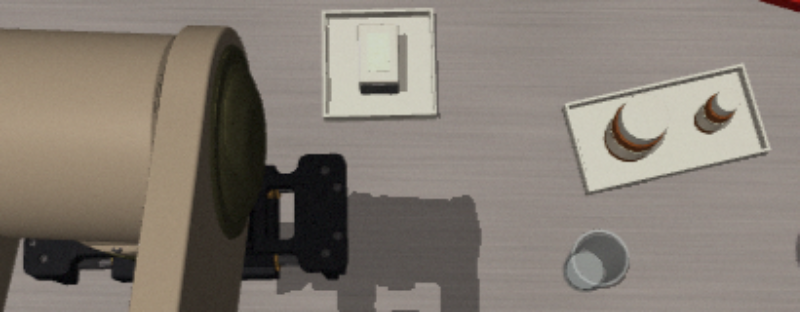

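View pics/end_scene.png

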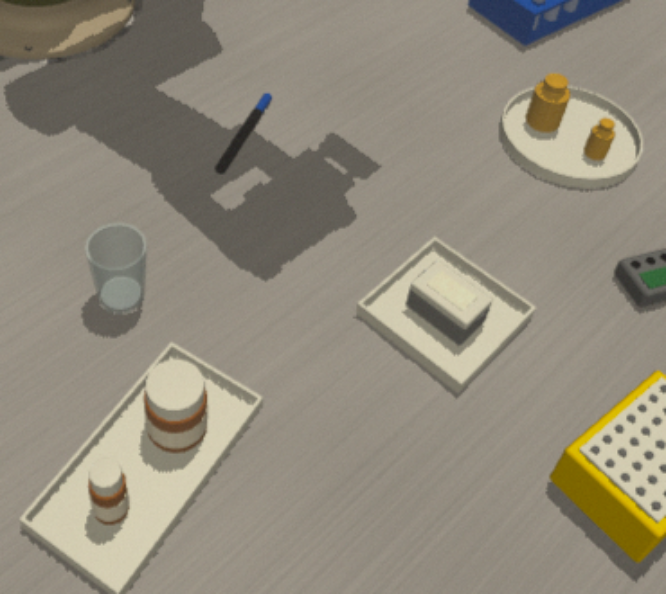

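In the scene crop the jar (175,405) and vial (108,490) stand in the long tray, the weights (548,105) and (600,140) in the dish, and the case (450,300) in the square tray. All are upright with clear gaps, and the beaker (118,265) is in place. Handing in.

```bash
python3 -c "
from plant import arm
print(arm.finish_job())"
```

```text
the job is handed in; nothing more can be done
None
```

All five things are in their places, and the job was handed in at about 32 s of the 128 s allowed. The jar and vial stand in the white long tray, both brass weights in the round dish, and the case in the square tray. No verdict was reported.

**Placing:** Each thing was gripped on its body, lowered to within about 1 mm of the tray floor, and released there.

**Last checks:** The scene camera showed everything upright, and fitted positions were within 3 mm of the intended ones. Measured centre to centre:
- **Jar and vial:** about 84 mm apart, against the 41 mm needed.
- **Weights:** about 69 mm apart, against the 33 mm needed.

The beaker is within about 4 mm of its first fit, which is no more than the fitting error. The gripper was clear of everything.

**What was less certain:**
- The arm hid the dish from the top camera, so the weights were checked from the scene camera only. The beaker fit also came only from there.
- The tool picked up a tilt of about 0.03 rad over the moves. That is well inside the 0.12 rad limit.

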